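# Fit a conduit into the sloped junction box entry

## Task

Take the grey conduit off its V-block rack and push its plain end through the hole in the red gland plate of the sloped white junction box, fully home against the stop inside, with its back part lying in the open white saddle; then let go. The gland plate floats sideways, so feel for its hole. Leave the other things on the bench where they are.

Things in the scene. Friction and masses are not known exactly. Their poses are not given: they have to be found in the camera images.
- conduit: stiff grey conduit, 175 mm long, 90 g. Origin: centre of the plain end face, on the axis; x axis runs along it from plain end to belled end. 20 mm diameter from 0 to 150 mm; bell 25 mm diameter from 150 to 175 mm (does not fit the hole). Starts lying level in two V-blocks, plain end roughly towards the robot, axis 52 mm above the bench
- saddle_mark (a point): point on the conduit's axis 142 mm from the plain end, the part that lies in the saddle in the end
- rack: plywood rack, 160 x 70 mm, board 10 mm thick, with two wooden V-blocks (14 mm thick, at x = -55 and +55 mm, tops about 64 mm up); the conduit lies along its x axis, 52 mm above the bench; 96 mm free between the blocks for the fingers. Origin: centre of its underside
- entry: white junction box, 72 wide, 60 high, 45 mm deep, on a sloped fixed mount. Origin: centre of its mouth, 80 mm above the bench. x axis: out of the mouth, rising 30 degrees; y: level, sideways; z: up, square to the slope. A red gland plate (46 x 46 x 10 mm, front at x = 0) with a 22 mm hole at z = 0 fills the mouth; its hole stands at any y from -6 to +6 mm (not reported, stiff to move)
- stop (a point): centre of the flat stop inside the box, 32 mm behind the mouth (entry x = -32 mm): the plain end rests against it when fully home
- saddle (a point): middle of the open white saddle on the box's centre line, entry x = 110 mm: 10 mm thick along x, notch 38 mm wide along y, its floor 11.5 mm below this point, side walls up to 0.5 mm above it. An aluminium rail joins box and saddle, its top 46 mm below the centre line
- screwdriver: red-handled screwdriver lying between the rack and the box, bystander
- hammer: hammer with wooden handle, 280 mm, bystander
- drill: cordless drill lying on its side, black and red, bystander
- lamp_pot: white round lamp socket with leaning spout, 100 mm across, 100 mm high, bystander
- tape: blue ring of tape, 90 mm across, 19 mm high, bystander
- socket_box: white open flush box, 70 x 70 x 45 mm, bystander
- coupling: green standing conduit coupling, 34 mm across, 60 mm high, bystander
Things that resemble listed ones, but are neither listed nor needed, are in the scene too. Of the things that look like the conduit, the largest one is meant.

How it is judged:
At the end, for the whole second after the job is handed in: Plain end through the gland plate, at least 28 mm into the box (stop at 32), within 12 mm sideways and 7 mm up/down of the box's centre line; 142 mm from that end it lies in the saddle (within 13 mm sideways, 6 mm below to 4 mm above the centre line); at rest (x of conduit in the frame of entry below -0.028 m and y of conduit in the frame of entry between -0.012 and 0.012 m and z of conduit in the frame of entry between -0.007 and 0.007 m and z of saddle_mark in the frame of entry between -0.006 and 0.004 m and y of saddle_mark in the frame of entry between -0.013 and 0.013 m and linear speed of conduit below 0.01 m/s); the robot touches nothing.
It fails at once if a bystander is pushed more than 30 mm from its place (distance of any of screwdriver, hammer, drill, lamp_pot, tape, socket_box, coupling from where it was at the start of the episode above 0.03 m).
It also fails if it takes over 48 s, if anything falls off the work surface, if the arm or the gripper's body presses on something with over 40 N, if the wrist force passes 120 N, or if a joint passes its speed limit or range.

## Robot

A 7-joint arm with a two-finger parallel gripper is mounted at the origin on the work surface. World frame = base frame: x ahead of the robot, y to its left, z up, the work surface at z = 0. Lengths are in m, angles in rad, forces in N, time in s.
With the tool pointing down it reaches from about 0.4 to 0.85 m from the base axis. Payload 10.4 kg.
Tool frame: the origin (TCP) lies between the finger pads; the fingertips stand 11 mm ahead of it and the grasp point (between the pads) lies 8 mm behind it; x points along the fingers, z is the direction in which the jaws open and shut, and the axes are right-handed (so a half turn about x gives the same grasp; the last joint's range is limited). The gripper opens to 85 mm and grips with 20 to 120 N. Pads are 22 mm wide; open, the fingers measure 114 mm over their backs; the gripper's body (76 mm by 85 mm) begins 54 mm behind the grasp point. The pads swing forward as they close: fully open they stand 13 mm farther back than shut.
Start: joints at [-1.133, 0.332, -0.065, 1.46, 0.022, 1.35, -0.088], TCP at [0.278, 0.56, 0.242] pointing down, gripper open.
Joint ranges: [-2.6, 2.6], [-0.5, 2.12], [-1.47, 1.34], [0.16, 2.42], [-1.27, 4.41], [0.06, 2.06], [-2.6, 2.6]. Speed limits (rad/s): [2.22, 2.22, 2.79, 2.79, 3.14, 3.14, 3.14].

## Interface

Orientations are given as a unit quaternion [w, x, y, z].
In Python, from bench import manip, optics, job gives the robot as it stands.
- The arm moves only by the tool jog_arm, never from a script. Its argument "commands" is a list of rows, each an object with "translation": the shift along the world's x, y, z in m, a list of three; "angular": the turn, a rotation vector about the world's x, y, z in rad, a list of three. A call has 1 to 20 rows; each row shifts and turns the pose as measured when the row begins; what a row does not reach is not made up. A row lasts 1/12 s, in which the tool goes at most 41.7 mm and 7.16 degrees, less where a joint would pass 70% of its speed; a pose out of reach is approached as far as the arm can. A call is refused whole if a number of a shift passes 0.0417 or a number of a turn 0.125, either way. A call with a gripper value outside its range is refused whole. "claw" is the finger opening in m, from 0 to 0.0854, set as the call begins (left out, the last holds). The fingers move at their own pace and stop on an object; "grip_force" is the grip in N (left out, the last holds). Time passes only in rows, so rows that do not move let the fingers close. It gives the time, the measured TCP pose, the force and the opening at its end, in the units of the state.
- manip.get_obs(): the state, without advancing time (a new reading comes with each control period).
- optics.camera(name): name is "scene" or "top" or "wrist"; returns the picture (384x512x3 uint8, red, green, blue); there is no depth.
- optics.get_calibration(name): a dict with "intrinsics" (3x3 intrinsics, pixels), "rvec" (rotation vector, rad) and "tvec" (3), from world to camera coordinates, as OpenCV has them. Camera axes: x right, y down, z forward; pixel columns grow to the right and rows downward; lengths in m; the calibration is good to about 2 mm. A picture is of the moment at which its call begins: read the wrist's pose just before it. get_calibration takes no time and is no camera call; for the wrist camera it gives the pose at the moment of the call.
- job.finish_job(): hands the job in, once; it reports no verdict.
Trained networks look in the newest picture that a camera, given by its name, has taken for a name from the list of things; names that differ only in an ending like _2 or _b are one class to them, and where a whole thing is asked for, a point or a joint stands for the part that bears it (a point fixed in the world has none). Each returns a list of dicts, best first, with "p" (0 to 1); they miss things now and then, are a little off and sometimes report something else, mostly with a low value. They report only what shows in the picture. A call takes as long as a camera call. They do not tell look-alikes from the thing itself.
- optics.trace(target, camera): "pixels" (384x512 bool, what is visible of it) and "point" ([column, row] in pixels, amid what is visible of it).
The state is a dict: "time_s": time; "joint_pos": joint angles; "joint_velocities": joint speeds; "tau": joint torques, N m; "position": TCP position; "orientation": TCP orientation; "wrist_force": force on the tool from outside, world axes, zero at the start; "moment": the same for the moment, N m; "opening": finger opening in m.
Only numpy, scipy, OpenCV 4.12 (cv2) and the standard library are available. Lean on these libraries where they do the work, as an engineer would, in place of code of your own. Each camera call takes 0.05 s, during which the arm holds its last target. There are 200 camera calls.

## Working session

There is one attempt and no reset: what is moved stays moved. The work goes in short steps, Python scripts to look and compute and a tool call to move; the robot and the scene stay as the last step left them, time stands still between calls to the robot, and variables do not carry over. Pictures are saved under pics/ and viewed, about 8 in all and at most 12, crops included, and the job is handed in when it is done.

Besides the shell and the picture viewer there is one more tool, called after ">>>" in YAML: its name, and indented under it one key for each argument. jog_arm: Moves the arm, as the interface text tells. Its arguments: {"type":"object","properties":{"commands":{"type":"array"},"claw":{"type":"number"},"grip_force":{"type":"number"}},"required":["commands"]}

```bash
mkdir -p pics; cat > h.py <<'E'
import numpy as np, cv2
from bench import manip, optics, job
def cal(n):
    c=optics.get_calibration(n); R=cv2.Rodrigues(np.array(c["rvec"],float))[0]
    return np.array(c["intrinsics"],float),R,np.array(c["tvec"],float).ravel()
def onplane(n,uv,z,c=None):
    K,R,t=c or cal(n); o=-R.T@t; d=R.T@np.linalg.inv(K)@np.array([uv[0],uv[1],1.])
    return o+d*(z-o[2])/d[2]
def proj(n,P,c=None):
    K,R,t=c or cal(n); q=K@(R@np.array(P,float).reshape(-1,3).T+t[:,None]); return (q[:2]/q[2]).T
def save(im,f): cv2.imwrite(f,cv2.cvtColor(im,cv2.COLOR_RGB2BGR))
E
python3 - <<'E'
from h import *
a=optics.camera("scene"); b=optics.camera("top")
save(a,"pics/a.png"); save(b,"pics/b.png")
for n in ("top","scene"):
  K,R,t=cal(n); print(n,K[0,0],-R.T@t)
  for k in ("conduit","entry","rack","saddle","screwdriver"):
    try:
      for d in optics.trace(k,n)[:4]:
        p=d["pixels"]; ys,xs=np.nonzero(p); print(k,round(d["p"],2),np.round(d["point"]),len(xs),xs.min(),xs.max(),ys.min(),ys.max(),cv2.minAreaRect(np.c_[xs,ys].astype(np.float32)))
    except Exception as e: print(k,e)
s=manip.get_obs(); print(s)
E
```

```text
top 377.91972949395546 [0.2550523  0.04647253 1.39382592]
conduit 0.69 [109. 215.] 109 97 122 207 226 ((109.85999298095703, 216.52000427246094), (30.799999237060547, 3.8000001907348633), 36.869895935058594)
conduit 0.55 [234. 156.] 247 228 237 137 183 ((232.54254150390625, 159.99636840820312), (46.42975616455078, 6.490487098693848), 85.10090637207031)
conduit 0.52 [185. 270.] 106 182 193 252 284 ((187.3000030517578, 267.9000244140625), (33.5201416015625, 3.7947328090667725), 71.56504821777344)
entry 0.79 [336. 160.] 753 324 347 121 175 ((335.5, 148.0), (54.0, 23.0), 90.0)
rack 0.83 [239. 168.] 507 223 245 145 186 ((234.18902587890625, 165.70123291015625), (41.41182327270508, 18.552499771118164), 83.6598129272461)
saddle 0.78 [333. 159.] 648 324 347 122 174 ((337.2029724121094, 147.97030639648438), (22.885854721069336, 52.04044723510742), 5.710593223571777)
saddle 0.49 [286. 140.] 332 268 292 132 155 ((280.0, 143.5), (23.0, 24.0), 90.0)
screwdriver 0.71 [277. 206.] 205 273 280 167 219 ((276.5, 193.0), (52.0, 7.0), 90.0)
screwdriver 0.55 [234. 156.] 237 228 237 138 182 ((233.1769409179
[... 1290 characters left out ...]
34019088745117)
{'time_s': 0.6, 'joint_pos': array([-1.13260996,  0.33217359, -0.06471856,  1.46011364,  0.02161832,
        1.34991514, -0.08848191]), 'joint_velocities': array([ 0.00334842, -0.00107952,  0.00017851,  0.00176265,  0.00101367,
        0.00052869, -0.00032372]), 'tau': array([-5.50612676e-04, -6.24946618e+01,  4.90240543e-02, -3.91696358e+01,
        1.63890899e-02,  1.67526196e-03, -2.01791215e-05]), 'position': array([0.27789211, 0.55983291, 0.24234756]), 'orientation': array([ 0.60098513, -0.37260351,  0.6009358 ,  0.37263878]), 'wrist_force': array([0.44352413, 0.23899911, 0.25728486]), 'moment': array([0.0592624 , 0.04183384, 0.00667317]), 'opening': 0.08551383679926282}
```

View pics/a.png

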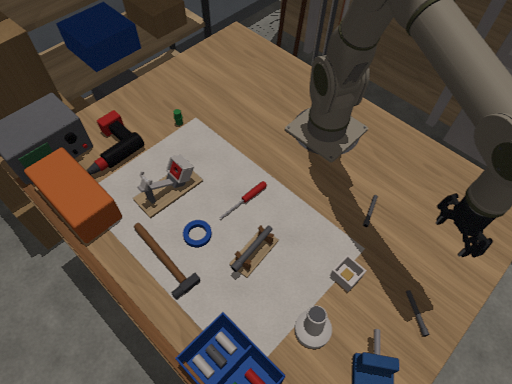

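View pics/b.png

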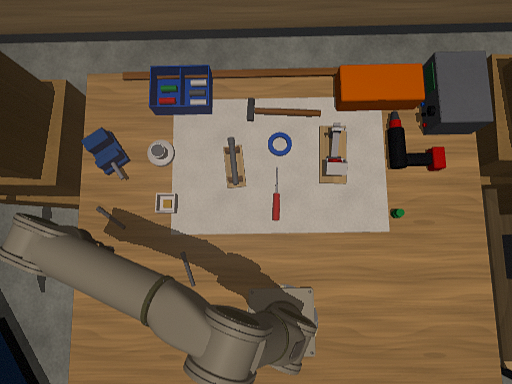

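The scene view (rack at about (255,250), box at (172,180), screwdriver between them) and the top view (rack (234,162), box (335,155), saddle at the far side) agree. The longest conduit look-alike is the one on the rack.

```bash
python3 - <<'E'
from h import *
from scipy.spatial.transform import Rotation as Ro
s=manip.get_obs(); w,x,y,z=s["orientation"]; print(np.round(Ro.from_quat([x,y,z,w]).as_matrix(),3))
for uv,h in (((231.5,138),.052),((237,184),.052),((336,158),.08),((336,131),.12),((239,168),.0),((276,193),.01),((335,153),0)): print(uv,onplane("top",uv,h).round(3))
c=cv2.imread("pics/b.png")[110:230,210:360]; cv2.imwrite("pics/c.png",cv2.resize(c,None,fx=5,fy=5,interpolation=cv2.INTER_CUBIC))
E
```

```text
[[ 0.    -0.896  0.445]
 [ 0.     0.445  0.896]
 [-1.     0.     0.   ]]
(231.5, 138) [0.656 0.167 0.052]
(237, 184) [0.484 0.148 0.052]
(336, 158) [ 0.567 -0.207  0.08 ]
(336, 131) [ 0.653 -0.203  0.12 ]
(239, 168) [0.554 0.144 0.   ]
(276, 193) [0.455 0.007 0.01 ]
(335, 153) [ 0.605 -0.219  0.   ]
```

View pics/c.png

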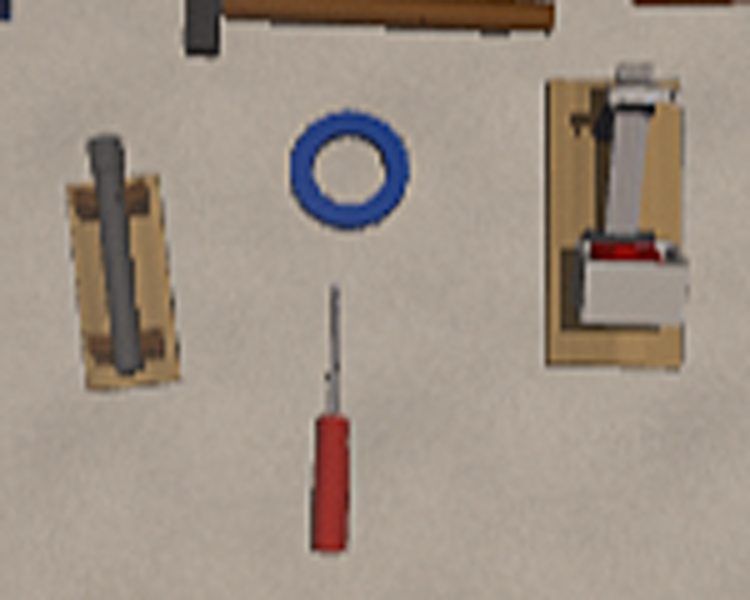

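The crop shows the conduit's plain end at the bottom, with its bell at the top. The box mouth faces up and away, with the saddle farther off. I'll move above the conduit.

>>> jog_arm:
  commands:
    - {"translation": [0.0223,-0.031,0],"angular": [0,0,0.057]}
    - {"translation": [0.0223,-0.031,0],"angular": [0,0,0.057]}
    - {"translation": [0.0223,-0.031,0],"angular": [0,0,0.057]}
    - {"translation": [0.0223,-0.031,0],"angular": [0,0,0.057]}
    - {"translation": [0.0223,-0.031,0],"angular": [0,0,0.057]}
    - {"translation": [0.0223,-0.031,0],"angular": [0,0,0.057]}
    - {"translation": [0.0223,-0.031,0],"angular": [0,0,0.057]}
    - {"translation": [0.0223,-0.031,0],"angular": [0,0,0.057]}
    - {"translation": [0.0223,-0.031,0],"angular": [0,0,0.057]}
    - {"translation": [0.0223,-0.031,0],"angular": [0,0,0.057]}
    - {"translation": [0.0223,-0.031,0],"angular": [0,0,0]}
    - {"translation": [0.0223,-0.031,0],"angular": [0,0,0]}
    - {"translation": [0.0223,-0.031,0],"angular": [0,0,0]}
    - {"translation": [0,0,0],"angular": [0,0,0]}
    - {"translation": [0,0,0],"angular": [0,0,0]}
  claw: 0.06

```text
time_s: 1.85
position: [0.5726, 0.1344, 0.2439]
orientation: [-0.463, 0.535, -0.462, -0.535]
wrist_force: [-0.1, 1.6, -0.7]
opening: 0.0604
```

```bash
cat >> h.py <<'E'
from scipy.spatial.transform import Rotation as Ro
def pose():
    s=manip.get_obs(); w,x,y,z=s["orientation"]; return s,np.array(s["position"]),Ro.from_quat([x,y,z,w]).as_matrix()
E
python3 - <<'E'
from h import *
s,p,M=pose(); print(p.round(4),M.round(3),s["joint_pos"].round(2),s["time_s"])
c=cal("wrist"); im=optics.camera("wrist"); save(im,"pics/d.png")
K,R,t=c; print("cam",-R.T@t, K[0,0])
for d in optics.trace("conduit","wrist")[:3]:
    m=d["pixels"]; ys,xs=np.nonzero(m); r=cv2.minAreaRect(np.c_[xs,ys].astype(np.float32)); print(round(d["p"],2),r)
    b=cv2.boxPoints(r); print([onplane("wrist",q,.055,c).round(4)[:2].tolist() for q in b])
print(proj("wrist",[[.484,.148,.052],[.656,.167,.052]],c))
E
```

```text
[0.5726 0.1344 0.2439] [[ 0.001 -0.99  -0.144]
 [ 0.    -0.144  0.99 ]
 [-1.    -0.001  0.   ]] [-0.48  0.25  0.21  1.57 -0.05  1.33  1.45] 1.85
cam [0.50724906 0.1257861  0.37582448] 287.213198819701
0.8 ((284.8496398925781, 173.79342651367188), (20.415170669555664, 154.71690368652344), 3.7517290115356445)
[[0.6625, 0.1616], [0.4839, 0.145], [0.4822, 0.1666], [0.6607, 0.1866]]
[[282.29860095  96.61931303]
 [274.65826149 244.98789602]]
```

View pics/d.png

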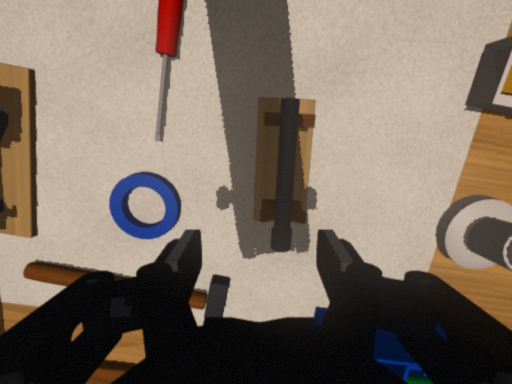

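The wrist view shows the conduit from its plain end at (290,98) to the bell at (282,250). The blocks are near rows 118 and 210, and the space between them is free. I'll descend.

>>> jog_arm:
  commands:
    - {"translation": [-0.0025,0.0155,-0.025],"angular": [0,0,-0.02]}
    - {"translation": [-0.0025,0.0155,-0.03],"angular": [0,0,-0.02]}
    - {"translation": [0,0,-0.03],"angular": [0,0,0]}
    - {"translation": [0,0,-0.03],"angular": [0,0,0]}
    - {"translation": [0,0,-0.03],"angular": [0,0,0]}
    - {"translation": [0,0,-0.02],"angular": [0,0,0]}
    - {"translation": [0,0,0],"angular": [0,0,0]}
    - {"translation": [0,0,0],"angular": [0,0,0]}

```text
time_s: 2.62
position: [0.5611, 0.1809, 0.0757]
orientation: [0.472, -0.529, 0.466, 0.53]
wrist_force: [0.3, 0.5, 1.0]
opening: 0.0598
```

```bash
python3 - <<'E'
from h import *
s,p,M=pose(); print(p.round(4),M.round(3),s["time_s"])
c=cal("wrist"); im=optics.camera("wrist"); save(im,"pics/e.png")
for d in optics.trace("conduit","wrist")[:3]:
    m=d["pixels"]; ys,xs=np.nonzero(m); r=cv2.minAreaRect(np.c_[xs,ys].astype(np.float32)); print(round(d["p"],2),r)
    b=cv2.boxPoints(r); print([onplane("wrist",q,.055,c).round(4)[:2].tolist() for q in b])
g=p-.008*M[:,0]; print("tcp px",proj("wrist",[p,p+.03*M[:,1],p-.03*M[:,1]],c))
E
```

```text
[0.5611 0.1809 0.0757] [[ 0.005 -0.993 -0.121]
 [ 0.008 -0.121  0.993]
 [-1.    -0.006  0.007]] 2.6167
tcp px [[257.11786165 251.30699745]
 [256.92175696 193.78448196]
 [257.29399674 302.97191798]]
```

View pics/e.png

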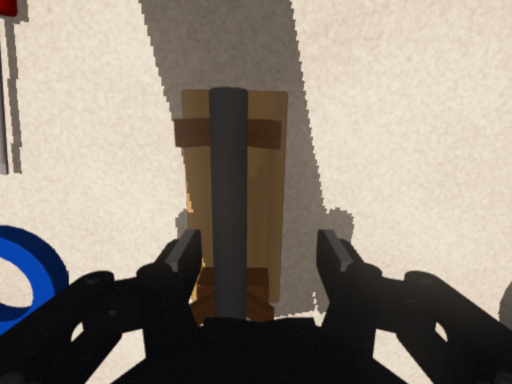

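The conduit's plain end is at (228,90) and its axis is near (230,240). The tool sits about 27 px (15 mm) too far to the right.

```bash
python3 - <<'E'
from h import *
c=cal("wrist")
for q in ((228.5,91),(230.5,240),(228.5,98)): print(onplane("wrist",q,.054,c).round(4))
E
```

```text
[0.4862 0.1573 0.054 ]
[0.5679 0.1659 0.054 ]
[0.4895 0.1576 0.054 ]
```

>>> jog_arm:
  commands:
    - {"translation": [0.005,-0.0075,0],"angular": [0,0,-0.017]}
    - {"translation": [0.005,-0.0075,0],"angular": [0.006,0,0]}
    - {"translation": [0,0,0],"angular": [0,0,0]}
    - {"translation": [0,0,-0.015],"angular": [0,0,0]}
    - {"translation": [0,0,-0.015],"angular": [0,0,0]}
    - {"translation": [0,0,0],"angular": [0,0,0]}
    - {"translation": [0,0,0],"angular": [0,0,0]}

```text
time_s: 3.3
position: [0.5795, 0.1633, 0.0556]
orientation: [-0.485, 0.525, -0.465, -0.523]
wrist_force: [0.8, -0.3, 0.7]
opening: 0.0599
```

>>> jog_arm:
  commands:
    - {"translation": [-0.004,0.002,-0.006],"angular": [-0.008,0.01,0]}
    - {"translation": [-0.003,0.001,-0.005],"angular": [-0.006,0.008,0]}
    - {"translation": [0,0,-0.001],"angular": [0,0,0]}
    - {"translation": [0,0,0],"angular": [0,0,0]}
    - {"translation": [0,0,0],"angular": [0,0,0]}

```text
time_s: 3.72
position: [0.5732, 0.1669, 0.0455]
orientation: [0.477, -0.523, 0.473, 0.524]
wrist_force: [1.0, -0.1, 0.5]
opening: 0.06
```

>>> jog_arm:
  commands:
    - {"translation": [0,0,0],"angular": [0,0,0]}
    - {"translation": [0,0,0],"angular": [0,0,0]}
    - {"translation": [0,0,0],"angular": [0,0,0]}
    - {"translation": [0,0,0],"angular": [0,0,0]}
    - {"translation": [0,0,0],"angular": [0,0,0]}
    - {"translation": [0,0,0],"angular": [0,0,0]}
  claw: 0.0
  grip_force: 70

```text
time_s: 4.22
position: [0.5739, 0.1649, 0.0468]
orientation: [-0.478, 0.524, -0.473, -0.523]
wrist_force: [0.3, 0.8, -0.8]
opening: 0.0172
```

```bash
python3 - <<'E'
from h import *
s,p,M=pose(); print(p.round(4),M.round(3),s["time_s"],s["opening"],s["joint_pos"].round(2),s["wrist_force"].round(1))
K,R,t=cal("wrist"); o=-R.T@t; print("cam in tool",M.T@(o-p), "cam fwd in tool",M.T@R[2])
E
```

```text
[0.5739 0.1649 0.0468] [[ 0.005 -0.995 -0.096]
 [ 0.004 -0.096  0.995]
 [-1.    -0.006  0.004]] 4.2167 0.017196137302344896 [-0.49  0.45  0.17  1.75 -0.09  0.94  1.38] [ 0.3  0.8 -0.8]
cam in tool [-0.13202845  0.06584767  0.00094466] cam fwd in tool [ 9.66031580e-01 -2.58423593e-01 -4.82199345e-04]
```

>>> jog_arm:
  commands:
    - {"translation": [0,0,0.03],"angular": [0,0,0]}
    - {"translation": [0,0,0.04],"angular": [0,0,0]}
    - {"translation": [0,0,0.04],"angular": [0,0,0]}
    - {"translation": [0,-0.02,0.03],"angular": [0,0,0]}
    - {"translation": [0,-0.02,0.03],"angular": [0,0,-0.015]}
    - {"translation": [0.008,-0.025,0.02],"angular": [0,0,-0.015]}
    - {"translation": [0.008,-0.033,0.01],"angular": [0,0,-0.015]}
    - {"translation": [0.008,-0.033,0],"angular": [0,0,-0.015]}
    - {"translation": [0.008,-0.033,0],"angular": [0,0,-0.015]}
    - {"translation": [0.008,-0.033,0],"angular": [0,0,-0.015]}
    - {"translation": [0.008,-0.033,0],"angular": [0,0,0]}
    - {"translation": [0.008,-0.033,0],"angular": [0,0,0]}
    - {"translation": [0,-0.015,0],"angular": [0,0,0]}
    - {"translation": [0,0,0],"angular": [0,0,0]}
    - {"translation": [0,0,0],"angular": [0,0,0]}
    - {"translation": [0,0,0],"angular": [0,0,0]}

```text
time_s: 5.55
position: [0.6243, -0.1233, 0.2549]
orientation: [0.499, -0.502, 0.496, 0.503]
wrist_force: [0.1, -0.2, -1.4]
opening: 0.0172
```

```bash
python3 - <<'E'
from h import *
s,p,M=pose(); print(p.round(4),M.round(3),s["time_s"],s["opening"],s["joint_pos"].round(2),s["wrist_force"].round(1))
c=cal("wrist"); im=optics.camera("wrist"); save(cv2.resize(im,None,fx=1.5,fy=1.5,interpolation=cv2.INTER_CUBIC),"pics/f.png")
np.savez("f.npz",K=c[0],R=c[1],t=c[2],p=p,M=M)
print(proj("wrist",[[.567,-.207,.08],[.65,-.204,.135]],c))
E
```

```text
[ 0.6243 -0.1233  0.2549] [[ 0.003 -1.    -0.01 ]
 [ 0.004 -0.01   1.   ]
 [-1.    -0.003  0.004]] 5.55 0.017186387960366846 [-0.15  0.36  0.37  1.43 -0.13  1.37  1.8 ] [ 0.1 -0.2 -1.4]
[[177.11579407 123.45216223]
 [170.21744849 217.12027211]]
```

View pics/f.png

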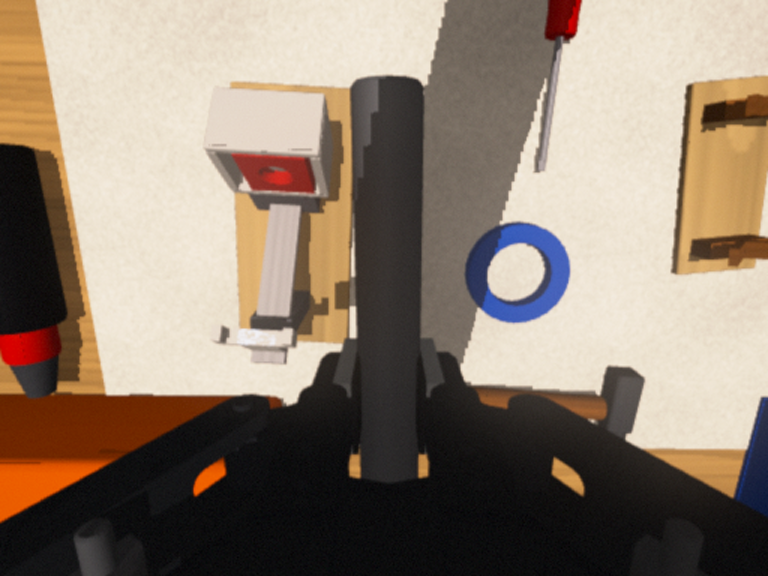

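The wrist view shows the box mouth with its red plate near (272,172) in the 1.5x picture, and the saddle near (258,335). The conduit is held straight, with its plain end at (388,85). A zoom will give corner points for a pose fit.

```bash
python3 - <<'E'
import cv2
i=cv2.imread("pics/f.png"); c=i[75:375,190:360]
c=cv2.resize(c,None,fx=2*1.0,fy=2,interpolation=cv2.INTER_CUBIC)
a=cv2.resize(i[80:220,195:345],None,fx=4,fy=4,interpolation=cv2.INTER_CUBIC)
cv2.imwrite("pics/g.png",c); cv2.imwrite("pics/g2.png",a)
E
```

```text
(no output)
```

View pics/g.png

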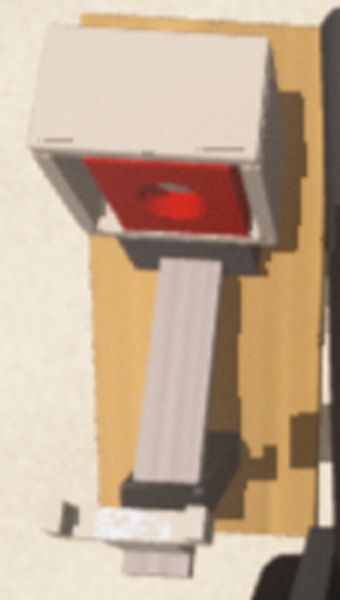

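The zoom gives, in crop pixels:
- **Mouth corners:** (30,149), (280,163), (276,243) and (92,232).
- **Back top corners:** (50,24) and (270,38).
- **Rail centre:** from (191,261) to (169,482).
- **Plate hole:** about (172,201).

```bash
cat > fit.py <<'E'
from h import *
from scipy.optimize import least_squares
f=np.load("f.npz"); c=(f["K"],f["R"],f["t"]); P=lambda X:proj("",X,c)
px=lambda a:(np.array(a,float)/2+[190,75])/1.5
def frame(v):
    x,y,a=v[:3]; ca,sa=np.cos(np.pi/6),np.sin(np.pi/6)
    E=Ro.from_euler("z",a).as_matrix()@np.array([[ca,0,-sa],[0,1,0],[sa,0,ca]]); return E,np.array([x,y,.08])
X=np.array([[0,-36,30],[0,36,30],[0,36,-30],[0,-36,-30],[-45,-36,30],[-45,36,30]])/1e3
U=px([[30,149],[280,163],[276,243],[92,232],[50,24],[270,38]])
L=px([[191,261],[169,482]])
def res(v):
    E,o=frame(v); r=[(P(X@E.T+o)-U).ravel()]
    A=P(np.array([[.02,0,-.046],[.1,0,-.046]])@E.T+o); d=A[1]-A[0]; n=np.array([-d[1],d[0]])/np.hypot(*d)
    r.append((L-A[0])@n); return np.concatenate(r)
if __name__=="__main__":
    s=least_squares(res,[.567,-.207,0],loss="soft_l1"); print(s.x.round(4),res(s.x).round(1))
    E,o=frame(s.x); np.savez("e.npz",E=E,o=o)
    q=lambda p:((P(np.array([p])/1e3@E.T+o)[0]*1.5-[190,75])*2).round(0)
    for h in (-6,0,6): print("hole",h,q([0,h,0]))
    print("saddle",q([110,-19,.5]),q([110,19,.5]),q([115,0,-11.5]))
    # held conduit plain end from f.png: centre of end
    p,M=f["p"],f["M"]; g=p-.008*M[:,0]; print("grasp pt",g, "axis dir",-M[:,1])
    for sx in (.080,.09,.1): print(sx,P([g+M[:,1]*sx, g+M[:,1]*sx-[0,0,-.01]])*1.5)
E
python3 fit.py
```

```text
[ 0.5611 -0.2011 -0.0452] [-0.4 -0.7 -6.1 -1.   1.6  1.8 -0.8  2.   0.1  0.1  1.1 -0.2  0.9 -0.2]
hole -6 [150. 202.]
hole 0 [167. 203.]
hole 6 [185. 204.]
saddle [ 66. 517.] [188. 523.] [135. 541.]
grasp pt [ 0.62428005 -0.12334188  0.26288083] axis dir [0.99994663 0.00989201 0.0029809 ]
0.08 [[384.71234387 120.03530682]
 [384.55824677 115.26054029]]
0.09 [[384.5741754   79.53801055]
 [384.40341279  70.88282971]]
0.1 [[384.42957388  37.1551826 ]
 [384.24068313  24.24209941]]
```

The fit is good to about 1 px: entry at (0.561, -0.201), yaw -2.6°, plate hole near y = +2 mm. I'll compute the approach pose next.

```bash
cat > ent.py <<'E'
from h import *
import sys
e=np.load("e.npz"); E,o=e["E"],e["o"]; T=np.c_[-E[:,2],-E[:,0],E[:,1]]
def st(tgt=None):
    s,p,M=pose(); q=E.T@(p-o)
    ax=E.T@M[:,1]; pl=E.T@(p-.0052*M[:,0]+.088*M[:,1]-o)
    print("t",round(s["time_s"],2),"tcp_e mm",(q*1e3).round(1),"plain_e",(pl*1e3).round(1),"axis_e",(-ax).round(4),"F_e",(E.T@s["wrist_force"]).round(1),"open",round(s["opening"],4))
    print("rot left (world)",Ro.from_matrix(T@M.T).as_rotvec().round(4),"mom_e",(E.T@s["moment"]).round(2),"q",s["joint_pos"].round(2))
    if tgt is not None: print("trans left",(o+E@(np.array(tgt)/1e3)-p).round(4))
if __name__=="__main__":
    print("Ex,Ey,Ez",E.T.round(4).tolist())
    st([float(v) for v in sys.argv[1:4]] if len(sys.argv)>3 else None)
E
python3 ent.py 110 2 50
```

```text
Ex,Ey,Ez [[0.8651, -0.0391, 0.5], [0.0452, 0.999, 0.0], [-0.4995, 0.0226, 0.866]]
t 5.6 tcp_e mm [139.1  81.3 121.6] plain_e [ 65.5  76.4 169.8] axis_e [ 0.8661  0.0561 -0.4967] F_e [-1.   0.2 -0.8] open 0.017
rot left (world) [-0.0131 -0.5206 -0.056 ] mom_e [-0.   -0.02  0.01] q [-0.15  0.36  0.37  1.43 -0.13  1.37  1.8 ]
trans left [ 0.007  -0.0797 -0.0765]
```

>>> jog_arm:
  commands:
    - {"translation": [0.0007,-0.009,-0.004],"angular": [-0.001,-0.052,-0.006]}
    - {"translation": [0.0007,-0.009,-0.004],"angular": [-0.001,-0.052,-0.006]}
    - {"translation": [0.0007,-0.009,-0.005],"angular": [-0.001,-0.052,-0.006]}
    - {"translation": [0.0007,-0.009,-0.006],"angular": [-0.001,-0.052,-0.006]}
    - {"translation": [0.0007,-0.009,-0.008],"angular": [-0.001,-0.052,-0.006]}
    - {"translation": [0.0007,-0.009,-0.008],"angular": [-0.001,-0.052,-0.006]}
    - {"translation": [0.0007,-0.009,-0.008],"angular": [-0.001,-0.052,-0.006]}
    - {"translation": [0.0007,-0.009,-0.008],"angular": [-0.001,-0.052,-0.006]}
    - {"translation": [0.0007,-0.004,-0.008],"angular": [-0.001,-0.04,-0.006]}
    - {"translation": [0.0007,-0.002,-0.006],"angular": [-0.001,-0.03,-0.003]}
    - {"translation": [0,0,0],"angular": [0,-0.01,0]}
    - {"translation": [0,0,0],"angular": [0,0,0]}
    - {"translation": [0,0,0],"angular": [0,0,0]}

```text
time_s: 6.68
position: [0.6348, -0.1755, 0.1883]
orientation: [0.616, -0.609, 0.357, 0.35]
wrist_force: [-0.5, 1.2, -1.6]
opening: 0.0172
```

```bash
python3 ent.py 105 2 30; python3 - <<'E'
from h import *
c=cal("wrist"); im=optics.camera("wrist"); 
s,p,M=pose(); np.savez("h.npz",K=c[0],R=c[1],t=c[2],p=p,M=M)
save(cv2.resize(im,None,fx=1.5,fy=1.5,interpolation=cv2.INTER_CUBIC),"pics/h.png")
e=np.load("e.npz"); print(proj("",np.array([[0,-36,30],[0,36,30],[0,2,0],[110,-19,.5],[110,19,.5]])/1e3@e["E"].T+e["o"],c)*1.5)
E
```

```text
Ex,Ey,Ez [[0.8651, -0.0391, 0.5], [0.0452, 0.999, 0.0], [-0.4995, 0.0226, 0.866]]
t 6.68 tcp_e mm [116.9  29.   57.6] plain_e [28.9 26.6 62.8] axis_e [ 0.9997  0.0253 -0.    ] F_e [-1.3  1.2 -1.1] open 0.0172
rot left (world) [-0.0044 -0.0001 -0.0317] mom_e [ 0.04  0.58 -0.02] q [-0.05  0.14  0.35  1.92 -0.32  0.6   2.05]
trans left [ 0.0023 -0.0271 -0.0299]
[[192.96775032   5.56406266]
 [414.56971163  13.06814699]
 [322.4222278   37.66095281]
 [279.91224406 304.46109302]
 [363.10450798 305.89979034]]
```

View pics/h.png

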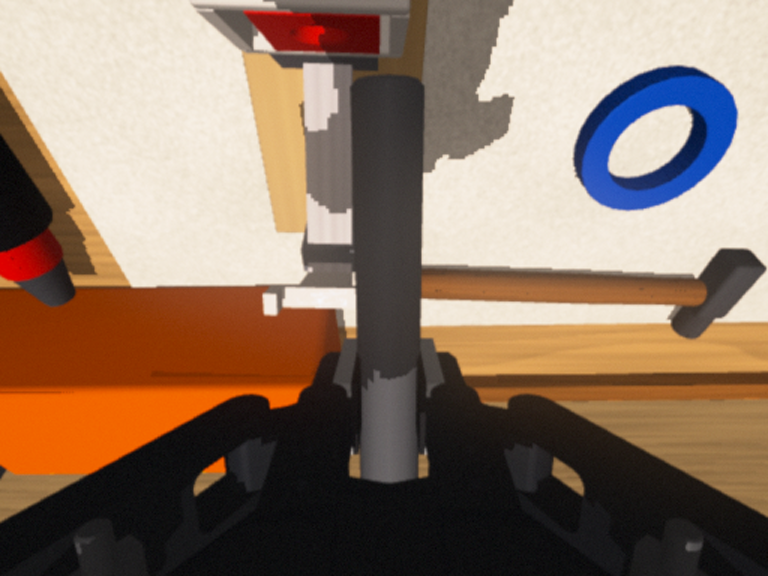

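The predicted mouth corners and saddle wall land on the picture within a few pixels, so the fit holds. I'll align and go in front of the mouth, still above the saddle.

```bash
python3 - <<'E'
from h import *
e=np.load("e.npz"); X=np.array([[0,-23,-23],[0,23,-23],[0,0,0]])/1e3@e["E"].T+e["o"]
f=np.load("f.npz"); print("f crop",(proj("",X,(f["K"],f["R"],f["t"]))*1.5-[190,75])*2)
f=np.load("h.npz"); print("h",proj("",X,(f["K"],f["R"],f["t"]))*1.5)
im=cv2.imread("pics/h.png")[0:70,190:430]; a=cv2.imread("pics/g2.png")
im=cv2.resize(im,None,fx=2.5,fy=2.5,interpolation=cv2.INTER_CUBIC)
hsv=lambda i:cv2.cvtColor(i,cv2.COLOR_BGR2HSV)
for n,i,fx,off in(("f",cv2.imread("pics/f.png"),1,0),("h",cv2.imread("pics/h.png"),1,0)):
    h=hsv(i); m=((h[...,0]<8)|(h[...,0]>172))&(h[...,1]>150)&(h[...,2]>60)
    for r in ((165,180,185,190) if n=="f" else (20,35,45,50)):
        xs=np.nonzero(m[r,190:420])[0]+190; print(n,r,xs.min(),xs.max(), (np.diff(xs)>1).sum())
E
python3 ent.py 95 1 20
```

```text
f crop [[119.00637    231.01706594]
 [243.77377361 237.81028812]
 [167.37482654 202.75591186]]
h [[272.57194023  51.68664719]
 [376.23704465  54.94510974]
 [317.32394092  37.49623918]]
f 165 238 308 0
f 180 248 313 0
f 185 251 313 0
f 190 280 313 0
h 20 250 378 0
h 35 265 378 0
h 45 273 378 0
h 50 278 378 1
Ex,Ey,Ez [[0.8651, -0.0391, 0.5], [0.0452, 0.999, 0.0], [-0.4995, 0.0226, 0.866]]
t 6.73 tcp_e mm [117.3  29.1  57.7] plain_e [29.3 26.7 62.8] axis_e [9.997e-01 2.560e-02 4.000e-04] F_e [ 0.2  0.1 -1.4] open 0.0168
rot left (world) [-0.0042  0.0003 -0.032 ] mom_e [-0.01  0.64  0.  ] q [-0.05  0.14  0.35  1.92 -0.32  0.6   2.05]
trans left [-0.0018 -0.028  -0.0438]
```

>>> jog_arm:
  commands:
    - {"translation": [0,-0.008,-0.004],"angular": [-0.001,0,-0.01]}
    - {"translation": [0,-0.01,-0.006],"angular": [-0.001,0,-0.01]}
    - {"translation": [0,-0.007,-0.008],"angular": [-0.001,0,-0.008]}
    - {"translation": [0,-0.002,-0.008],"angular": [-0.001,0,-0.003]}
    - {"translation": [-0.001,0,-0.008],"angular": [0,0,0]}
    - {"translation": [-0.001,0,-0.005],"angular": [0,0,0]}
    - {"translation": [0,0,-0.002],"angular": [0,0,0]}
    - {"translation": [0,0,0],"angular": [0,0,0]}
    - {"translation": [0,0,0],"angular": [0,0,0]}

```text
time_s: 7.48
position: [0.6339, -0.2045, 0.1434]
orientation: [0.62, -0.604, 0.368, 0.34]
wrist_force: [0.3, 0.1, -0.5]
opening: 0.0166
```

```bash
python3 ent.py 95 1.5 15
```

```text
Ex,Ey,Ez [[0.8651, -0.0391, 0.5], [0.0452, 0.999, 0.0], [-0.4995, 0.0226, 0.866]]
t 7.48 tcp_e mm [94.9 -0.1 18.4] plain_e [ 6.9 -0.1 23.7] axis_e [ 1.0e+00 -2.0e-04 -1.4e-03] F_e [ 0.   0.1 -0.6] open 0.0166
rot left (world) [ 0.0006 -0.0015  0.0006] mom_e [-0.05  0.63 -0.02] q [ 0.    0.21  0.34  1.95 -0.42  0.52  2.15]
trans left [ 0.0019  0.0015 -0.0029]
```

>>> jog_arm:
  commands:
    - {"translation": [-0.0017,0.0015,-0.001],"angular": [0,0,0]}
    - {"translation": [-0.0017,0.0001,-0.001],"angular": [0,0,0]}
    - {"translation": [-0.0017,0.0001,-0.001],"angular": [0,0,0]}
    - {"translation": [-0.0017,0.0001,-0.001],"angular": [0,0,0]}
    - {"translation": [-0.0017,0.0001,-0.001],"angular": [0,0,0]}
    - {"translation": [-0.0017,0.0001,-0.001],"angular": [0,0,0]}

```text
time_s: 7.98
position: [0.628, -0.202, 0.1428]
orientation: [0.621, -0.607, 0.364, 0.336]
wrist_force: [4.7, 0.2, -0.1]
opening: 0.0172
```

```bash
python3 ent.py 88 1.5 15
```

```text
Ex,Ey,Ez [[0.8651, -0.0391, 0.5], [0.0452, 0.999, 0.0], [-0.4995, 0.0226, 0.866]]
t 7.98 tcp_e mm [89.4  2.1 20.9] plain_e [ 1.3  2.  25.2] axis_e [0.9999 0.0019 0.0111] F_e [ 4.   0.4 -2.4] open 0.0172
rot left (world) [ 0.0033  0.011  -0.0005] mom_e [ 0.03 -0.52 -0.06] q [ 0.    0.19  0.33  1.97 -0.42  0.5   2.17]
trans left [ 0.0018 -0.0007 -0.0058]
```

Contact is felt at a plain-end reading of +1.3 mm. I'll back off 2–3 mm, level the tool, then descend square to the slope.

>>> jog_arm:
  commands:
    - {"translation": [0.0026,0,0.0013],"angular": [0.003,0.011,0]}
    - {"translation": [0,0,0],"angular": [0,0,0]}
    - {"translation": [0.0015,-0.0002,-0.0026],"angular": [0,0,0]}
    - {"translation": [0.0015,-0.0002,-0.0026],"angular": [0,0,0]}
    - {"translation": [0.0015,-0.0002,-0.0026],"angular": [0,0,0]}
    - {"translation": [0.0015,-0.0002,-0.0026],"angular": [0,0,0]}
    - {"translation": [0.0015,-0.0002,-0.0026],"angular": [0,0,0]}
    - {"translation": [0.0012,-0.0002,-0.002],"angular": [0,0,0]}
    - {"translation": [0,0,0],"angular": [0,0,0]}
    - {"translation": [0,0,0],"angular": [0,0,0]}

```text
time_s: 8.82
position: [0.6394, -0.203, 0.1265]
orientation: [0.62, -0.604, 0.368, 0.341]
wrist_force: [-0.6, 0.5, 0.5]
opening: 0.0173
```

```bash
python3 ent.py 91 1.5 -1
```

```text
Ex,Ey,Ez [[0.8651, -0.0391, 0.5], [0.0452, 0.999, 0.0], [-0.4995, 0.0226, 0.866]]
t 8.82 tcp_e mm [91.   1.7  1.1] plain_e [3.1 1.6 6.6] axis_e [ 1.0e+00  6.0e-04 -3.5e-03] F_e [-0.3  0.5  0.7] open 0.0173
rot left (world) [-0.0007 -0.0035 -0.0009] mom_e [-0.01  0.64 -0.02] q [ 0.02  0.25  0.32  1.95 -0.45  0.49  2.18]
trans left [ 0.001  -0.0002 -0.0018]
```

>>> jog_arm:
  commands:
    - {"translation": [0.0007,0,-0.0013],"angular": [-0.0007,-0.0035,0]}
    - {"translation": [0.0008,0,-0.0014],"angular": [0,0,0]}
    - {"translation": [0.0008,0,-0.0014],"angular": [0,0,0]}
    - {"translation": [0.0008,0,-0.0014],"angular": [0,0,0]}
    - {"translation": [0.0003,0,-0.0005],"angular": [0,0,0]}
    - {"translation": [0,0,0],"angular": [0,0,0]}
    - {"translation": [0,0,0],"angular": [0,0,0]}

```text
time_s: 9.4
position: [0.6431, -0.203, 0.1201]
orientation: [0.62, -0.605, 0.367, 0.34]
wrist_force: [-0.3, -0.4, -0.5]
opening: 0.0172
```

```bash
python3 ent.py 91 1.5 -5.2
```

```text
Ex,Ey,Ez [[0.8651, -0.0391, 0.5], [0.0452, 0.999, 0.0], [-0.4995, 0.0226, 0.866]]
t 9.4 tcp_e mm [91.1  1.8 -6.3] plain_e [ 3.1  1.7 -1.2] axis_e [1.e+00 7.e-04 8.e-04] F_e [-0.5 -0.4 -0.3] open 0.0172
rot left (world) [ 0.0001  0.0008 -0.0008] mom_e [ 0.05  0.62 -0.03] q [ 0.02  0.26  0.31  1.95 -0.47  0.48  2.2 ]
trans left [-0.0007 -0.0002  0.0009]
```

>>> jog_arm:
  commands:
    - {"translation": [0.0005,0,-0.0009],"angular": [0,0,0]}
    - {"translation": [0.0005,0,-0.0009],"angular": [0,0,0]}
    - {"translation": [0.0005,0,-0.0009],"angular": [0,0,0]}
    - {"translation": [0.0005,0,-0.0009],"angular": [0,0,0]}

```text
time_s: 9.73
position: [0.6439, -0.2032, 0.1186]
orientation: [0.621, -0.604, 0.366, 0.34]
wrist_force: [-18.7, 5.2, 17.1]
opening: 0.0172
```

```bash
python3 ent.py 91 1.5 -5.2
```

```text
Ex,Ey,Ez [[0.8651, -0.0391, 0.5], [0.0452, 0.999, 0.0], [-0.4995, 0.0226, 0.866]]
t 9.73 tcp_e mm [91.   1.6 -8. ] plain_e [ 3.   1.6 -2.8] axis_e [ 1.e+00 -4.e-04  4.e-04] F_e [-7.8  4.4 24.3] open 0.0172
rot left (world) [-0.0023  0.0005 -0.0009] mom_e [0.78 1.91 0.07] q [ 0.03  0.27  0.31  1.94 -0.48  0.48  2.21]
trans left [-0.0014 -0.0001  0.0024]
```

The saddle floor is felt, with 24 N at TCP z = -8.0. That puts the conduit axis about 6.4 mm behind the TCP. I'll raise 1.5 mm and push.

>>> jog_arm:
  commands:
    - {"translation": [-0.0007,0,0.0013],"angular": [0,0,0]}
    - {"translation": [0,0,0],"angular": [0,0,0]}
    - {"translation": [-0.0013,0.0001,-0.0007],"angular": [0,0,0]}
    - {"translation": [-0.0013,0.0001,-0.0007],"angular": [0,0,0]}
    - {"translation": [-0.0013,0.0001,-0.0007],"angular": [0,0,0]}
    - {"translation": [-0.0013,0.0001,-0.0007],"angular": [0,0,0]}

```text
time_s: 10.23
position: [0.6379, -0.2028, 0.1176]
orientation: [0.621, -0.604, 0.366, 0.34]
wrist_force: [0.1, 0.0, -0.4]
opening: 0.0173
```

```bash
python3 ent.py 91 1.5 -6.4
```

```text
Ex,Ey,Ez [[0.8651, -0.0391, 0.5], [0.0452, 0.999, 0.0], [-0.4995, 0.0226, 0.866]]
t 10.23 tcp_e mm [85.4  1.7 -5.8] plain_e [-2.6  1.7 -0.8] axis_e [ 1.0e+00 -3.0e-04  1.8e-03] F_e [-0.1  0.  -0.3] open 0.0173
rot left (world) [-0.0022  0.0019 -0.001 ] mom_e [ 0.04  0.65 -0.03] q [ 0.03  0.26  0.31  1.96 -0.48  0.47  2.21]
trans left [ 0.0051 -0.0005  0.0023]
```

The plain end reads -2.6 mm with no force, so it is in the hole. I'll keep pushing.

>>> jog_arm:
  commands:
    - {"translation": [-0.0017,0.0001,-0.001],"angular": [-0.002,0.002,-0.001]}
    - {"translation": [-0.0017,0.0001,-0.001],"angular": [0,0,0]}
    - {"translation": [-0.0017,0.0001,-0.001],"angular": [0,0,0]}
    - {"translation": [-0.0017,0.0001,-0.001],"angular": [0,0,0]}
    - {"translation": [-0.0017,0.0001,-0.001],"angular": [0,0,0]}
    - {"translation": [-0.0017,0.0001,-0.001],"angular": [0,0,0]}

```text
time_s: 10.73
position: [0.6264, -0.2021, 0.1103]
orientation: [0.62, -0.604, 0.368, 0.34]
wrist_force: [-0.1, -1.0, -1.3]
opening: 0.0171
```

```bash
python3 ent.py 58 1.5 -6.4
```

```text
Ex,Ey,Ez [[0.8651, -0.0391, 0.5], [0.0452, 0.999, 0.0], [-0.4995, 0.0226, 0.866]]
t 10.73 tcp_e mm [71.7  2.  -6.4] plain_e [-16.3   2.   -1.1] axis_e [ 1.     -0.     -0.0013] F_e [-0.7 -1.  -1.1] open 0.0171
rot left (world) [-0.     -0.0013  0.0001] mom_e [-0.04  0.63  0.05] q [ 0.03  0.24  0.31  1.99 -0.48  0.45  2.22]
trans left [-0.0119  0.     -0.0068]
```

>>> jog_arm:
  commands:
    - {"translation": [-0.0017,0.0001,-0.001],"angular": [0,0,0]}
    - {"translation": [-0.0017,0.0001,-0.001],"angular": [0,0,0]}
    - {"translation": [-0.0017,0.0001,-0.001],"angular": [0,0,0]}
    - {"translation": [-0.0017,0.0001,-0.001],"angular": [0,0,0]}
    - {"translation": [-0.0017,0.0001,-0.001],"angular": [0,0,0]}
    - {"translation": [-0.0017,0.0001,-0.001],"angular": [0,0,0]}
    - {"translation": [-0.0017,0.0001,-0.001],"angular": [0,0,0]}

```text
time_s: 11.32
position: [0.6138, -0.2017, 0.1033]
orientation: [0.62, -0.604, 0.367, 0.339]
wrist_force: [6.0, -0.3, 2.2]
opening: 0.0169
```

```bash
python3 ent.py 57 1.5 -6.4
```

```text
Ex,Ey,Ez [[0.8651, -0.0391, 0.5], [0.0452, 0.999, 0.0], [-0.4995, 0.0226, 0.866]]
t 11.32 tcp_e mm [57.3  1.8 -6.2] plain_e [-30.7   1.8  -1.1] axis_e [ 1.e+00 -3.e-04  5.e-04] F_e [ 6.3  0.  -1.1] open 0.0169
rot left (world) [0.0006 0.0005 0.0006] mom_e [ 0.12 -0.72 -0.12] q [ 0.05  0.23  0.3   2.03 -0.5   0.43  2.25]
trans left [-0.0002 -0.0003 -0.0003]
```

Stop contact at a reading of -30.7 mm, which matches -32 true given the 1.3 mm offset. I'll press once more, lower onto the saddle and open.

>>> jog_arm:
  commands:
    - {"translation": [-0.0017,0.0001,-0.001],"angular": [0,0,0]}
    - {"translation": [-0.0017,0.0001,-0.001],"angular": [0,0,0]}
    - {"translation": [0.0005,0,-0.0009],"angular": [0,0,0]}

```text
time_s: 11.57
position: [0.6141, -0.2017, 0.1038]
orientation: [0.621, -0.606, 0.365, 0.336]
wrist_force: [-1.8, -0.5, -1.4]
opening: 0.0171
```

```bash
python3 ent.py 57 1.5 -6.4
```

```text
Ex,Ey,Ez [[0.8651, -0.0391, 0.5], [0.0452, 0.999, 0.0], [-0.4995, 0.0226, 0.866]]
t 11.57 tcp_e mm [57.8  1.8 -5.9] plain_e [-30.2   1.8  -1.5] axis_e [1.0e+00 5.0e-04 8.9e-03] F_e [-2.2 -0.5 -0.3] open 0.0171
rot left (world) [0.0025 0.0088 0.0007] mom_e [-0.08  0.81  0.01] q [ 0.05  0.23  0.29  2.03 -0.51  0.42  2.26]
trans left [-0.0005 -0.0003 -0.0009]
```

Now open.

>>> jog_arm:
  commands:
    - {"translation": [0,0,0],"angular": [0,0,0]}
    - {"translation": [0,0,0],"angular": [0,0,0]}
    - {"translation": [0,0,0],"angular": [0,0,0]}
    - {"translation": [0,0,0],"angular": [0,0,0]}
    - {"translation": [0,0,0],"angular": [0,0,0]}
    - {"translation": [0,0,0],"angular": [0,0,0]}
  claw: 0.05

```text
time_s: 12.07
position: [0.6133, -0.2016, 0.103]
orientation: [0.621, -0.606, 0.366, 0.337]
wrist_force: [-0.4, -0.5, -1.0]
opening: 0.05
```

```bash
python3 ent.py 57 1.5 40
```

```text
Ex,Ey,Ez [[0.8651, -0.0391, 0.5], [0.0452, 0.999, 0.0], [-0.4995, 0.0226, 0.866]]
t 12.07 tcp_e mm [56.7  1.8 -6.2] plain_e [-31.3   1.8  -1.6] axis_e [1.0e+00 3.0e-04 7.1e-03] F_e [-0.8 -0.5 -0.6] open 0.05
rot left (world) [0.002  0.007  0.0006] mom_e [ 0.06  0.58 -0.06] q [ 0.05  0.23  0.29  2.03 -0.51  0.42  2.26]
trans left [-0.0229  0.0007  0.0401]
```

Retreat along the slope normal, then look.

>>> jog_arm:
  commands:
    - {"translation": [-0.004,0,0.0069],"angular": [0,0,0]}
    - {"translation": [-0.005,0,0.0087],"angular": [0,0,0]}
    - {"translation": [-0.0075,0,0.013],"angular": [0,0,0]}
    - {"translation": [-0.01,0,0.0173],"angular": [0,0,0]}
    - {"translation": [-0.01,0,0.0173],"angular": [0,0,0]}
    - {"translation": [-0.01,0,0.0173],"angular": [0,0,0]}
    - {"translation": [-0.005,0,0.0173],"angular": [0,0,0]}
    - {"translation": [0,0,0.0173],"angular": [0,0,0]}
    - {"translation": [0,0,0.0173],"angular": [0,0,0]}
    - {"translation": [0,0,0],"angular": [0,0,0]}
    - {"translation": [0,0,0],"angular": [0,0,0]}

```text
time_s: 12.98
position: [0.553, -0.2041, 0.2479]
orientation: [0.622, -0.605, 0.367, 0.334]
wrist_force: [0.8, 0.2, -1.5]
opening: 0.0498
```

```bash
python3 - <<'E'
from h import *
c=cal("wrist"); im=optics.camera("wrist"); save(cv2.resize(im,None,fx=1.5,fy=1.5,interpolation=cv2.INTER_CUBIC),"pics/i.png")
e=np.load("e.npz"); print(proj("",np.array([[0,0,0],[0,0,10],[110,0,8.5],[143,0,-1.5],[143,0,12],[118,0,10],[110,-19,.5],[110,19,.5]])/1e3@e["E"].T+e["o"],c)*1.5)
print(pose()[0]["time_s"],pose()[0]["wrist_force"])
E
```

```text
[[393.30594384 152.63108657]
 [393.39361634 151.9946584 ]
 [393.86217842 323.87780047]
 [393.89327941 362.56851964]
 [394.02297085 371.07937519]
 [393.90809255 335.84214656]
 [366.24009269 319.97949905]
 [421.36090448 319.77377091]]
13.0333 [ 0.34528756 -1.01935056  0.9841363 ]
```

View pics/i.png

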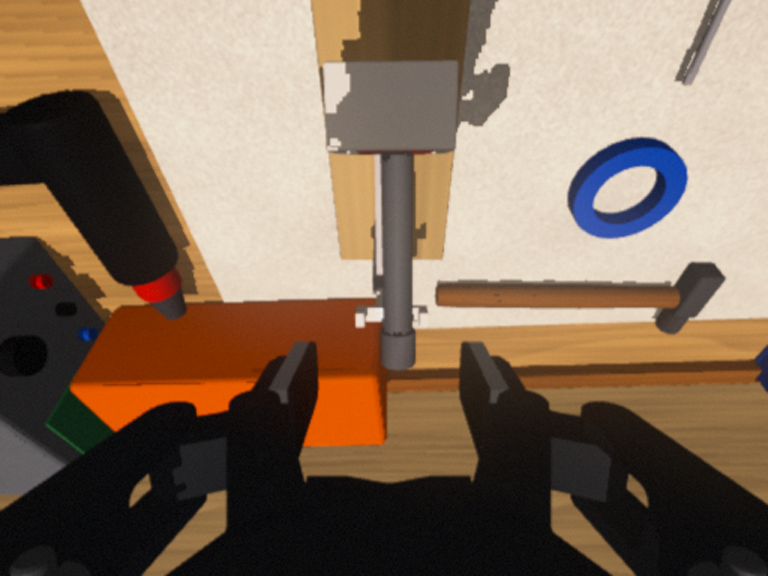

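The last view shows the conduit through the plate and between the saddle walls. Its bell end is at row 369 (371 expected when fully home), and its axis is at column 397 against a centre line at 394 (about +2 mm). The gripper is clear.

```bash
python3 -c "
from h import *
print(job.finish_job())"
```

```text
the job is handed in; nothing more can be done
None
```

The conduit is through the gland plate, against the stop, and lying in the saddle. I let go and handed the job in at about 13 s of the 48 s. `finish_job` gave no verdict, so this rests on my own checks.

**What I did**
- I gripped the conduit between the V-blocks and carried it to the box. The box pose came from the wrist view.
- I touched the plate front and the saddle floor to correct for where the conduit sat in the grip. It entered the hole on the first push, about 1.7 mm to one side of the centre line, and I pushed until I felt the stop.

**Last checks**
- **Depth:** the stop was felt at a reading of -30.7 mm, which is about -32 mm after the 1.3 mm offset found at the plate. In the final wrist view the bell end was at row 369, against 371 predicted for fully home.
- **Position:** the conduit lies between the saddle walls, about 2 mm to one side. The gripper was well clear, and the wrist force was near zero.
- **Bystanders:** the drill, hammer and tape were visible in the last view, with no sign of having been moved. I did not re-measure the others.

**What disagreed**
- My two picture estimates of the hole's sideways position differed by about 2–3 mm.
- The height of the conduit in the grip was about 1 mm off what I assumed, which touching the saddle floor settled. That touch reached 24 N, well below the 120 N wrist limit.

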